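# Vent a stuck desiccator and hold its lid ajar

## Robot

A 6-joint arm with a two-finger parallel gripper is mounted at the origin on the work surface. World frame = base frame: x ahead of the robot, y to its left, z up, the work surface at z = 0. Lengths are in m, angles in rad, forces in N, time in s.
With the tool pointing down it reaches from about 0.275 to 0.825 m from the base axis. Payload 4.9 kg.
Tool frame: the origin (TCP) lies midway between the tips of the shut fingers; the grasp point (between the pads) lies 19 mm behind it (robot.hold_point_z is the distance from the TCP to the grasp point, in m); z points along the fingers, y is the line along which they close (so a half turn about z gives the same grasp; the last joint's range is limited). The gripper opens to 85 mm and grips with 20 to 120 N. Pads are 22 mm wide; open, the fingers measure 114 mm over their backs; the gripper's body (76 mm by 85 mm) begins 54 mm behind the grasp point. The pads swing forward as they close: fully open they stand 13 mm farther back than shut.
Start: joints at [-1.466, 0.326, -0.193, 1.052, 0, 1.437], TCP at [0.13, -0.534, 0.231] pointing down, gripper open.
Joint ranges: [-2.65, 2.65], [-0.97, 1.79], [-1.3, 1.35], [-1.93, 2.1], [-1.47, 1.37], [-3.14, 3.14]. Speed limits (rad/s): [2.57, 2.57, 3.14, 3.14, 3.14, 3.14].

## Interface

Orientations are given as a rotation vector (axis times angle).
In Python, from workcell import monitor, imaging, sign_off, robot gives the robot as it stands.
- The arm moves only by the tool step_arm, never from a script. Its argument "targets" is a list that holds one entry, the list of rows, each a list of 5 numbers: the shift along the tool's x, y, z each as a share of 0.2 m, from -1 to 1, then the turn about the tool's z as a share of pi rad, from -1 to 1, then the opening, from 0 (shut) to 1 (fully open). A call has 1 to 10 rows; each row is the pose to reach, as a shift and turn from the pose commanded when the call began, along the tool's axes at that moment, turning the shorter way round; what a row does not reach only later rows make up. A row lasts 1/12 s, in which the tool goes at most 41.7 mm and 7.16 degrees, less where a joint would pass 70% of its speed; a pose out of reach is approached as far as the arm can. A call with a number of a shift or a turn outside -1 to 1 is refused whole. A call with a gripper value outside its range is refused whole. The fingers move at their own pace and stop on an object; the grip force is fixed at half the most. Time passes only in rows, so rows that repeat a pose let the fingers close. It gives the time, the measured TCP pose, the force, the opening and the grip force at its end, in the units of the state.
- monitor.read_state(): the state, without advancing time (a new reading comes with each control period).
- imaging.grab_frame(name): name is "scene" or "top" or "wrist"; returns a dict with "frame" (480x640x3 uint8, red, green, blue), "depth" (480x640 float32, m along the optical axis (not along the pixel's ray), 0 where there is no reading), "fov_y" (degrees; the focal length in pixels is half the picture's height over the tangent of half this angle, whatever the lens; pixels are square), "cx", "cy" (the principal point, pixels), "D" ([k1, k2, p1, p2, k3] as OpenCV has them; the pictures are not rectified), "origin" and "orientation" of the camera in the world; the wrist camera has in their place "mount" (4x4, takes a point from camera to tool coordinates, whose origin is the TCP and whose axes are the flange's). Camera axes: x right, y up, looking along -z (the intrinsics and any distortion apply to the point x, -y, -z); pixel columns grow to the right and rows downward; lengths in m; the calibration is good to about 2 mm. A picture is of the moment at which its call begins: read the wrist's pose just before it.
- sign_off(): hands the job in; it is judged then, once.
Trained networks look in the newest picture that a camera, given by its name, has taken for a name from the list of things; names that differ only in an ending like _2 or _b are one class to them, and where a whole thing is asked for, a point or a joint stands for the part that bears it (a point fixed in the world has none). Each returns a list of dicts, best first, with "conf" (0 to 1); they miss things now and then, are a little off and sometimes report something else, mostly with a low value. They report only what shows in the picture. A call takes as long as a camera call.
- imaging.boxes_of(name, camera): "position" ([column, row] in pixels, amid what is visible of it).
The state is a dict: "t": time; "joints": joint angles; "qvel": joint speeds; "tau": joint torques, N m; "eef_pos": TCP position; "eef_rot": TCP orientation; "contact_force": force on the tool from outside, world axes, zero at the start; "wrist_torque": the same for the moment, N m; "width": finger opening in m; "grasp_force": force on a finger pad.
Only numpy, scipy, OpenCV 4.12 (cv2) and the standard library are available. Lean on these libraries where they do the work, as an engineer would, in place of code of your own. Each camera call takes 0.05 s, during which the arm holds its last target. There are 200 camera calls.

## Task

The lid of the desiccator box is stuck to its seal. First take the flat vent key from its stand, push its blade down into the slot of the vent block on the side of the box until its shoulders rest on the block, and leave it there. Then take the lid by its bar handle, break it free without flinging it open, and hold it slightly ajar, its front edge about 30 mm above the rim: finish while still holding it there, with the dishes and bottles left where they stand.

Things in the scene. Friction and masses are not known exactly. Their poses are not given: they have to be found in the camera images.
- key_center (a point): Centre of the vent key (76 mm tall, 70 g), upright in a small white stand; z up, x through its thickness, y across. Bottom 26 mm: flat steel blade 4 (x) by 20 mm (y); then steel shoulders 12 by 36 mm, 8 mm high; then a grey grip 12 (x) by 30 (y) by 42 mm high, its middle 17 mm above this point. Either way round fits.
- stand: White block 60 mm (x) by 70 mm (y) by 40 mm high, fixed, origin at the centre of its underside; the key's shoulders rest on its top and the blade stands loosely in a slot 8 mm by 25 mm in its middle, the key's axes along the block's.
- vent_slot (a point): Centre of the slot mouth in the top of the aluminium vent block (60 by 74 mm, 85 mm high) fixed on the box's right-hand (-y) side. Slot 7 mm along this frame's x, 23 mm along y, 30 mm deep straight down, 2 mm chamfer; axes as the box's. With the key's shoulders on the block, key_center is 12 mm above this point.
- desiccator: White box 220 mm square and 90 mm high with a hinged lid, fixed to the table, origin at the centre of its underside; its front faces its own -x, hinge along its far (+x) upper rim.
- lid (a joint): Lid angle in rad: 0 shut, grows as the front edge rises; 0.135 is 30 mm at the front edge. Clear panel in a grey frame, 222 mm from hinge to front, 0.45 kg; falls shut if let go. The seal grips over about the first 6 mm of lift: the handle takes about 10 to 20 N at the break, early in it, then only a few N to hold.
- lid_handle (a point): Middle of the lid's round steel handle bar, 10 mm thick, 80 mm clear between its posts, parallel to the hinge (the box's y), 35 mm above the lid's top surface, 198 mm from the hinge line towards the front and 47 mm above it.
- lid_hinge (a point): Point on the hinge line, in the middle of the far upper rim of the box; the hinge runs along the box's y. The lid turns about it.
- lid_front (a point): Middle of the lower front edge of the lid, 223 mm from the hinge; when shut it lies on the rim.
- dishes: Bystander: stack of five petri dishes, 90 mm across, 73 mm high, origin at the centre of its underside. Leave alone.
- dropper: Bystander: small glass dropper bottle, 42 mm across, 106 mm high, origin at the centre of its underside. Leave alone.
- jar: Bystander: jar with a white cap, 60 mm across, 85 mm high, origin at the centre of its underside. Leave alone.

How it is judged:
By the outcome, as a careful person would: the job done as asked, in the order asked, and still so for the second after the job is handed in, while the arm keeps its last pose, push and grip.
It also fails if it takes over 56 s, if anything falls off the work surface, if the arm or the gripper's body presses on something with over 40 N, if the wrist force passes 120 N, or if a joint passes its speed limit or range.

## Working session

There is one attempt and no reset: what is moved stays moved. The work goes in short steps, Python scripts to look and compute and a tool call to move; the robot and the scene stay as the last step left them, time stands still between calls to the robot, and variables do not carry over. Pictures are saved under pics/ and viewed, at most 10 in all, crops included, and the job is handed in when it is done.

Besides the shell and the picture viewer there is one more tool, called after "Emit:" by a JSON object that holds its "api" and its "payload". step_arm: Moves the arm, as the interface text tells. Shift numbers are shares of 0.2 m and turn numbers shares of pi rad, none past 1 either way. Its arguments: {"type":"object","properties":{"targets":{"type":"array"}},"required":["targets"]}

```bash
mkdir -p pics; ls; cat > h.py <<'E'
import numpy as np, cv2
from scipy.spatial.transform import Rotation as R
from workcell import monitor, imaging, robot
def grab(n):
    s=monitor.read_state(); f=imaging.grab_frame(n)
    if 'mount' in f:
        T=np.eye(4);T[:3,:3]=R.from_rotvec(s['eef_rot']).as_matrix();T[:3,3]=s['eef_pos'];T=T@np.array(f['mount'])
    else:
        T=np.eye(4);o=np.array(f['orientation'],float)
        T[:3,:3]=o if o.shape==(3,3) else R.from_rotvec(o).as_matrix()
        T[:3,3]=f['origin']
    f['T']=T; fl=240/np.tan(np.radians(f['fov_y'])/2)
    f['K']=np.array([[fl,0,f['cx']],[0,fl,f['cy']],[0,0,1.]]); return f
def ray(f,px):
    px=np.asarray(px,float).reshape(-1,1,2)
    u=cv2.undistortPoints(px,f['K'],np.array(f['D'],float)).reshape(-1,2)
    return np.c_[u[:,0],-u[:,1],-np.ones(len(u))]
def world(f,px,d=None):
    px=np.asarray(px,float).reshape(-1,2)
    if d is None: d=f['depth'][px[:,1].round().astype(int),px[:,0].round().astype(int)]
    return (ray(f,px)*np.reshape(d,(-1,1)))@f['T'][:3,:3].T+f['T'][:3,3]
def atz(f,px,z):
    r=ray(f,px)@f['T'][:3,:3].T; o=f['T'][:3,3]
    return o+r*((z-o[2])/r[:,2:])
def cloud(f):
    v,u=np.nonzero(f['depth']>0); return np.c_[u,v],world(f,np.c_[u,v])
E
python3 - <<'E'
from h import *
f={}
for n in('scene','top'):
    f[n]=g=grab(n); cv2.imwrite(f'pics/{n}.png',g['frame'][:,:,::-1])
    print(n,np.array(g['T']).round(3).tolist(),g['orientation'],g['D'],g['fov_y'])
    for k in('key_center','stand','vent_slot','desiccator','lid','lid_handle','lid_front','lid_hinge','dishes','dropper','jar'):
        for b in imaging.boxes_of(k,n)[:2]: print(k,np.round(b['position'],1),round(b['conf'],2),world(g,b['position']).round(3))
s=monitor.read_state();print(s['t'],s['eef_pos'],s['eef_rot'],robot.hold_point_z)
E
```

```text
pics
scene [[-0.869, -0.371, 0.326, 0.883], [0.494, -0.632, 0.597, 0.585], [-0.016, 0.68, 0.733, 0.758], [0.0, 0.0, 0.0, 1.0]] [0.23628079 0.97207603 2.45999277] [-0.11713367  0.          0.          0.          0.        ] 56.01962123534749
key_center [234.2 167.7] 0.56 [[ 0.633 -0.284  0.077]]
stand [237.8 186.1] 0.56 [[ 0.638 -0.262  0.036]]
vent_slot [357.7 290.3] 0.67 [[0.585 0.192 0.099]]
vent_slot [232.7 167.5] 0.25 [[ 0.636 -0.285  0.078]]
desiccator [355.8 291.3] 0.57 [[0.59  0.193 0.1  ]]
lid [359.9 282.8] 0.65 [[0.572 0.179 0.098]]
lid_handle [358.3 282.3] 0.65 [[0.574 0.177 0.099]]
lid_handle [357.5 290.6] 0.59 [[0.586 0.193 0.099]]
lid_front [360.4 280.5] 0.84 [[0.569 0.177 0.1  ]]
lid_hinge [357.8 281.6] 0.64 [[0.575 0.176 0.1  ]]
dishes [288.4 159.6] 0.74 [[ 0.501 -0.251  0.072]]
dishes [358.3 283.5] 0.73 [[0.577 0.181 0.1  ]]
dropper [474.3 356.9] 0.79 [[0.473 0.392 0.061]]
dropper [236.2 187. ] 0.67 [[ 0.645 -0.257  0.041]]
jar [410.2 428.8] 0.77 [[0.651 0.44  0.084]]
top [[-0.029, 0.98, -0.196, 0.351], [-1.0, -0.026, 0.017, 0.076], [0.011, 0.197, 0.98, 1.305], [0.0,
[... 229 characters left out ...]
44]]
vent_slot [280.5 267.3] 0.8 [[0.542 0.155 0.103]]
vent_slot [181.5 307.8] 0.64 [[0.461 0.375 0.081]]
desiccator [279.5 265.9] 0.73 [[0.546 0.158 0.101]]
lid [272.7 259.8] 0.97 [[0.56  0.172 0.099]]
lid_handle [276.7 258.2] 0.75 [[0.564 0.164 0.098]]
lid_handle [478.4 222.7] 0.36 [[ 0.635 -0.294  0.087]]
lid_front [276.9 257.9] 0.75 [[0.564 0.163 0.098]]
lid_hinge [276.3 256.8] 0.84 [[0.566 0.164 0.102]]
dishes [476.8 292.1] 0.67 [[ 0.479 -0.283  0.07 ]]
dropper [183.4 307.7] 0.9 [[0.462 0.372 0.077]]
dropper [280.3 266.2] 0.41 [[0.545 0.156 0.1  ]]
jar [164.9 232.7] 0.61 [[0.631 0.416 0.083]]
1.2 [ 0.13011622 -0.53442779  0.23130022] [3.11914821e+00 3.74206568e-01 9.26535163e-06] 0.0187
```

View pics/top.png

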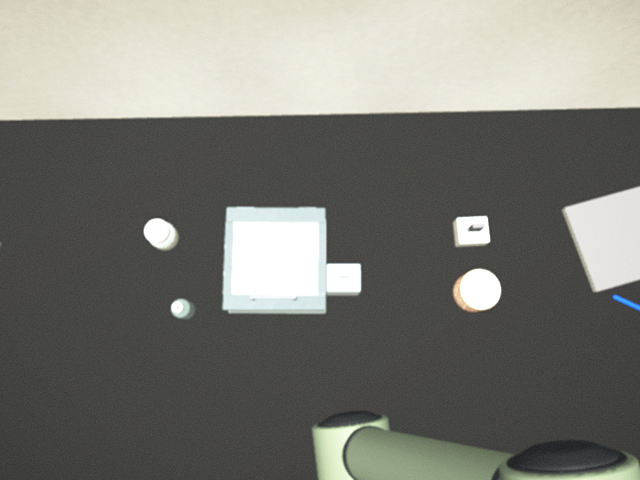

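View pics/scene.png

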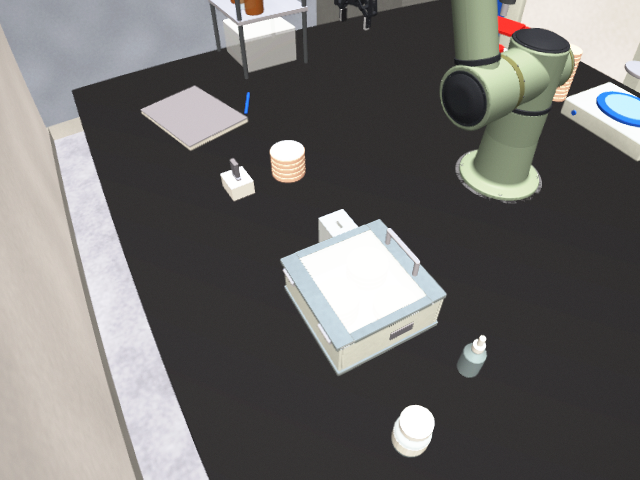

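The top view shows the box around (275,260) with its handle at (273,297) on the robot side. The vent block is at (343,279), the stand with the key at (472,231), and the dishes at (478,291). The scene view agrees. Next I'll fit rectangles to the depth data.

```bash
python3 - <<'E'
from h import *
for n in('top','scene'):
    f=grab(n); px,P=cloud(f)
    def rect(name,lo,hi,z):
        m=((P>lo)&(P<hi)).all(1)&(abs(P[:,2]-z)<.008)
        Q=P[m]; c,wh,a=cv2.minAreaRect((Q[:,:2]*1000).astype(np.float32)); print(n,name,m.sum(),np.round(c,1),np.round(wh,1),round(a,2),'z',np.median(Q[:,2]).round(4),'med',np.median(Q,0).round(4))
    rect('stand',[.56,-.36,.02],[.72,-.2,.2],.04)
    rect('key',[.56,-.36,.06],[.72,-.2,.2],.085)
    rect('vent',[.4,-.05,.07],[.65,.053,.2],.085)
    rect('lid',[.35,.0,.07],[.75,.35,.2],.102)
    rect('handle',[.35,.0,.12],[.55,.35,.2],.138)
    rect('dishes',[.4,-.36,.06],[.56,-.2,.2],.073)
    m=(abs(P[:,0]-.55)<.1)&(abs(P[:,1]-.0)<.05); print(np.histogram(P[m][:,2],np.arange(-.01,.12,.01)))
E
```

```text
top stand 627 [ 631.  -293.9] [61.7 71.6] 1.68 z 0.0397 med [ 0.6248 -0.2886  0.0397]
top key 80 [ 630.7 -292.8] [12.3 29.6] 2.2 z 0.0891 med [ 0.6294 -0.2922  0.0891]
top vent 852 [519.8  16.5] [73.5 59.8] 88.72 z 0.085 med [0.5193 0.0165 0.085 ]
top lid 10115 [566.6 168. ] [223.1 231.1] 88.42 z 0.1015 med [0.5649 0.1676 0.1015]
top handle 225 [475.5 169.4] [97.   9.2] 88.22 z 0.1414 med [0.4752 0.1676 0.1414]
top dishes 1279 [ 486.5 -288.9] [88.6 91. ] 87.26 z 0.072 med [ 0.4857 -0.2888  0.072 ]
(array([1164, 1321,    7,   21,    9,   17,   31,   27,   28,  788,   16,
          0]), array([-0.01,  0.  ,  0.01,  0.02,  0.03,  0.04,  0.05,  0.06,  0.07,
        0.08,  0.09,  0.1 ,  0.11]))
scene stand 420 [ 629.4 -293.1] [61.6 74.2] 2.53 z 0.04 med [ 0.6351 -0.2817  0.04  ]
scene key 62 [ 630.7 -293.2] [13.1 32.1] 1.29 z 0.0871 med [ 0.6321 -0.2896  0.0871]
scene vent 622 [517.6  12.6] [65.2 61.6] 88.29 z 0.0843 med [0.5187 0.0122 0.0843]
scene lid 11761 [564.9 167.8] [226.  232.5] 88.23 z 0.1003 med [0.5745 0.1831 0.1003]
scene handle 273 [475.  171.9] [99.3 11.3] 88.22 z 0.1401 med [0.477  0.1765 0.1401]
scene dishes 606 [ 485.4 -287. ] [88.3 86.7] 38.54 z 0.0721 med [ 0.4877 -0.2823  0.0721]
(array([269, 137,   6,   8,  18,  23,  27,  37,  56, 602,   0,   0]), array([-0.01,  0.  ,  0.01,  0.02,  0.03,  0.04,  0.05,  0.06,  0.07,
        0.08,  0.09,  0.1 ,  0.11]))
```

```bash
cat >> h.py <<'E'
def plan(p,yaw=None):
    """shares to bring TCP to p (world) with tool-x yaw (deg)"""
    s=monitor.read_state(); M=R.from_rotvec(s['eef_rot']).as_matrix()
    d=M.T@(np.array(p)-s['eef_pos'])/.2
    y=np.degrees(np.arctan2(M[1,0],M[0,0])); t=0 if yaw is None else -((yaw-y+180)%360-180)/180
    print('t',s['t'],'pos',s['eef_pos'].round(4),'yaw',y.round(2),'tilt',np.degrees(np.arccos(-M[2,2])).round(2),'d',d.round(4),'turn',round(t,4))
E
python3 - <<'E'
from h import *
plan([.61,-.292,.24],91.9)
E
```

```text
t 1.3 pos [ 0.1301 -0.5344  0.2313] yaw 13.68 tilt 0.0 d [ 2.618  -0.6102 -0.0434] turn -0.4345
```

Emit:
{"api": "step_arm", "payload": {"targets": [[[0.87,-0.2,0,0,1],[0.87,-0.2,0,0,1],[0.87,-0.2,0,0,1],[0.87,-0.2,0,0,1],[0.87,-0.2,0,0,1],[0.87,-0.2,0,0,1]]]}}

```text
t: 1.8
eef_pos: [0.2923, -0.4528, 0.2314]
eef_rot: [-3.118, -0.382, -0.001]
contact_force: [-0.0, 0.2, -0.1]
width: 0.0857
grasp_force: 0.0
```

Emit:
{"api": "step_arm", "payload": {"targets": [[[0.87,-0.2,0,0,1],[0.87,-0.2,0,0,1],[0.87,-0.2,0,0,1],[0.87,-0.2,0,0,1],[0.87,-0.2,0,0,1],[0.87,-0.2,0,0,1]]]}}

```text
t: 2.3
eef_pos: [0.451, -0.3737, 0.231]
eef_rot: [3.118, 0.38, 0.0]
contact_force: [-0.6, -0.2, 0.8]
width: 0.0851
grasp_force: 0.0
```

Emit:
{"api": "step_arm", "payload": {"targets": [[[0.87,-0.2,0,-0.43,1],[0.87,-0.2,0,-0.43,1],[0.87,-0.2,0,-0.43,1],[0.87,-0.2,0,-0.43,1],[0.87,-0.2,0,-0.43,1],[0.87,-0.2,0,-0.43,1],[0.87,-0.2,0,-0.43,1],[0.87,-0.2,0,-0.43,1],[0.87,-0.2,0,-0.43,1],[0.87,-0.2,0,-0.43,1]]]}}

```text
t: 3.13
eef_pos: [0.6072, -0.2968, 0.231]
eef_rot: [-2.307, -2.132, 0.002]
contact_force: [0.6, 0.5, -0.7]
width: 0.0859
grasp_force: 0.0
```

```bash
python3 - <<'E'
from h import *
f=grab('wrist'); cv2.imwrite('pics/w1.png',f['frame'][:,:,::-1])
print(f['mount'],f['D'],f['fov_y'])
px,P=cloud(f)
def rect(name,lo,hi):
    m=((P>lo)&(P<hi)).all(1); Q=P[m]
    if m.sum()<10: print(name,'none');return
    c,wh,a=cv2.minAreaRect((Q[:,:2]*1000).astype(np.float32)); print(name,m.sum(),np.round(c,1),np.round(wh,1),round(a,2),'z',np.median(Q[:,2]).round(4))
rect('stand',[.56,-.36,.03],[.72,-.2,.044])
rect('key',[.56,-.36,.084],[.72,-.2,.2])
plan([.631,-.2933,.054],91.9)
E
```

```text
[[-5.54880989e-04  9.65287026e-01  2.61190829e-01  6.67593557e-02]
 [ 9.99999834e-01  4.95902230e-04  2.91713564e-04 -4.35649305e-04]
 [ 1.52062205e-04  2.61190947e-01 -9.65287142e-01 -1.42963834e-01]
 [ 0.00000000e+00  0.00000000e+00  0.00000000e+00  1.00000000e+00]] [-0.0379861  0.         0.         0.         0.       ] 69.78337648007927
stand 3656 [ 629.9 -294.5] [60.2 70.5] 1.41 z 0.0404
key 493 [ 629.8 -294.2] [12.1 29.6] 1.06 z 0.0902
t 3.1833 pos [ 0.6072 -0.2968  0.2311] yaw 85.71 tilt 0.08 d [0.0271 0.1185 0.8852] turn -0.0344
```

View pics/w1.png

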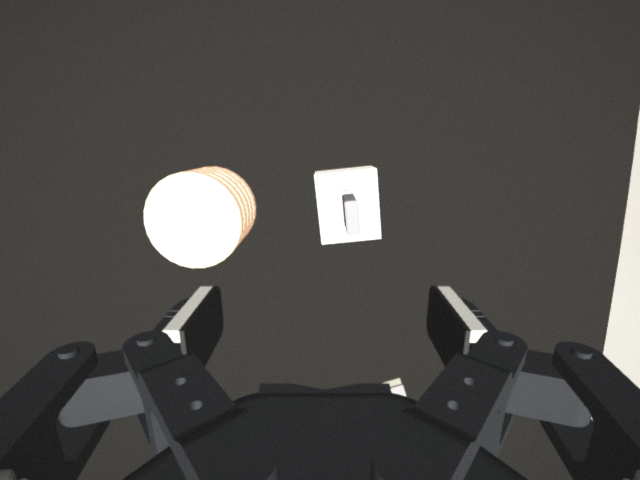

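The wrist picture shows the key upright in its stand at (351,213), between the open fingers, with the dishes on the left at (195,220). I'll line up and go down over it.

Emit:
{"api": "step_arm", "payload": {"targets": [[[0.023,0.113,0.4,-0.031,1],[0.023,0.113,0.4,-0.031,1],[0.023,0.113,0.5,-0.031,1],[0.023,0.113,0.6,-0.031,1],[0.023,0.113,0.7,-0.031,1],[0.023,0.113,0.8,-0.031,1],[0.023,0.113,0.86,-0.031,1],[0.023,0.113,0.895,-0.031,1],[0.023,0.113,0.895,-0.031,1],[0.023,0.113,0.895,-0.031,1]]]}}

```text
t: 4.02
eef_pos: [0.6317, -0.2925, 0.0528]
eef_rot: [2.206, 2.237, -0.0]
contact_force: [0.4, 0.2, 0.5]
width: 0.0858
grasp_force: 0.0
```

```bash
python3 - <<'E'
from h import *
plan([.630,-.294,.052],91.3)
E
```

```text
t 4.0167 pos [ 0.6317 -0.2925  0.0528] yaw 90.8 tilt 0.02 d [-0.0076 -0.0084  0.0038] turn -0.0028
```

Emit:
{"api": "step_arm", "payload": {"targets": [[[-0.006,-0.006,0.002,-0.002,1],[-0.006,-0.006,0.002,-0.002,1],[-0.006,-0.006,0.002,-0.002,0],[-0.006,-0.006,0.002,-0.002,0],[-0.006,-0.006,0.002,-0.002,0],[-0.006,-0.006,0.002,-0.002,0],[-0.006,-0.006,0.002,-0.002,0],[-0.006,-0.006,0.002,-0.002,0],[-0.006,-0.006,0.002,-0.002,0],[-0.006,-0.006,0.002,-0.002,0]]]}}

```text
t: 4.85
eef_pos: [0.6308, -0.2928, 0.052]
eef_rot: [2.197, 2.245, 0.0]
contact_force: [0.3, -0.3, 1.3]
width: 0.0112
grasp_force: 58.4
```

```bash
python3 - <<'E'
from h import *
s=monitor.read_state();print(s['width'],s['grasp_force'],s['contact_force'])
plan([.630,-.294,.2],91.3)
E
```

```text
0.011232989901691717 58.35366904735565 [ 0.26118384 -0.30196994  1.33797603]
t 4.85 pos [ 0.6308 -0.2928  0.052 ] yaw 91.24 tilt 0.02 d [-0.0057 -0.0037 -0.74  ] turn -0.0003
```

Gripped. I'll lift straight up.

Emit:
{"api": "step_arm", "payload": {"targets": [[[0,0,-0.05,0,0],[0,0,-0.15,0,0],[0,0,-0.3,0,0],[0,0,-0.5,0,0],[0,0,-0.7,0,0],[0,0,-0.8,0,0],[0,0,-0.8,0,0],[0,0,-0.8,0,0]]]}}

```text
t: 5.52
eef_pos: [0.6315, -0.2933, 0.2143]
eef_rot: [2.195, 2.243, 0.001]
contact_force: [-0.7, -0.2, -1.6]
width: 0.0113
grasp_force: 58.5
```

```bash
python3 - <<'E'
from h import *
s=monitor.read_state();print(s['width'],s['grasp_force'])
plan([.52,-.03,.22],88.4)
E
```

```text
0.011324833893339327 58.506208062171936
t 5.5167 pos [ 0.6315 -0.2933  0.2143] yaw 91.24 tilt 0.22 d [ 1.3284 -0.5285 -0.0332] turn 0.0158
```

Emit:
{"api": "step_arm", "payload": {"targets": [[[0.3,-0.13,-0.03,0,0],[0.62,-0.28,-0.04,0.016,0],[0.62,-0.28,-0.04,0.016,0],[0.62,-0.28,-0.04,0.016,0],[0.62,-0.28,-0.04,0.016,0]]]}}

```text
t: 5.93
eef_pos: [0.5694, -0.1665, 0.2187]
eef_rot: [-2.246, -2.19, 0.002]
contact_force: [0.5, -1.1, -0.7]
width: 0.0113
grasp_force: 58.7
```

Emit:
{"api": "step_arm", "payload": {"targets": [[[0.3,-0.13,0,0,0],[0.62,-0.27,0,0,0],[0.62,-0.27,0,0,0],[0.62,-0.27,0,0,0],[0.62,-0.27,0,0,0],[0.62,-0.27,0,0,0],[0.62,-0.27,0,0,0]]]}}

```text
t: 6.52
eef_pos: [0.5225, -0.0459, 0.2195]
eef_rot: [2.254, 2.188, -0.001]
contact_force: [0.8, 0.4, -0.3]
width: 0.0113
grasp_force: 58.8
```

```bash
python3 - <<'E'
from h import *
f=grab('wrist'); np.save('pics/w2.npy',f,allow_pickle=True)
cv2.imwrite('pics/w2.png',f['frame'][:,:,::-1])
px,P=cloud(f)
def rect(name,lo,hi):
    m=((P>lo)&(P<hi)).all(1); Q=P[m]
    if m.sum()<10: print(name,'none');return
    c,wh,a=cv2.minAreaRect((Q[:,:2]*1000).astype(np.float32)); print(name,m.sum(),np.round(c,1),np.round(wh,1),round(a,2),'z',np.median(Q[:,2]).round(4),Q.min(0),Q.max(0))
rect('vent',[.46,-.06,.077],[.58,.0515,.09])
for z in (.03,.06,.07):
    rect('slot%g'%z,[.50,-.01,z-.03],[.54,.045,z])
print([(b['position'],b['conf']) for b in imaging.boxes_of('vent_slot','wrist')])
plan([.52,.017,.2],88.5)
E
```

```text
vent 6905 [518.1  16.3] [72.  60.3] 88.35 z 0.0853 [ 0.48742355 -0.02036399  0.07708445] [0.54889425 0.0514895  0.08783953]
slot0.03 none
slot0.06 224 [517.8  17.4] [22.8  6.1] 88.09 z 0.0554 [0.51441949 0.0059796  0.05365757] [0.52126832 0.02884672 0.05772013]
slot0.07 232 [517.8  17.2] [23.2  6.2] 88.29 z 0.0554 [0.51441949 0.00548892 0.05365757] [0.52126832 0.02884672 0.0642058 ]
[([350.9, 57.4], 0.9)]
t 6.6167 pos [ 0.5223 -0.0461  0.2195] yaw 88.25 tilt 0.02 d [ 0.315  -0.0211  0.0975] turn -0.0014
```

View pics/w2.png

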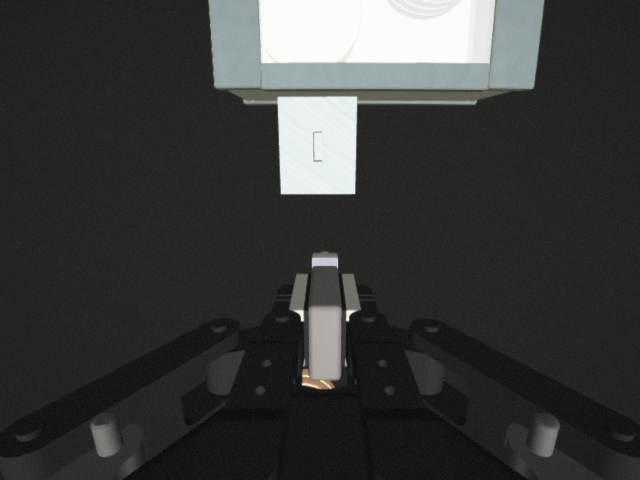

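The wrist picture shows the vent block at (318,145) with its slot at (318,146), and the key held upright between the pads at (324,300). Next I'll measure how the key sits in the hand.

```bash
python3 - <<'E'
from h import *
f=np.load('pics/w2.npy',allow_pickle=True).item()
px,P=cloud(f); s=monitor.read_state()
Mi=np.linalg.inv(f['T']@np.linalg.inv(f['mount']))
Q=P@Mi[:3,:3].T+Mi[:3,3]
m=(abs(Q[:,1])<.02)&(abs(Q[:,0])<.03)&(px[:,0]>295)&(px[:,0]<345)&(px[:,1]<385)
for lo in np.arange(-.05,.05,.005):
    k=m&(Q[:,2]>=lo)&(Q[:,2]<lo+.005)
    if k.sum()>5: print('z%.3f'%lo,k.sum(),'x',Q[k,0].min().round(4),Q[k,0].max().round(4),'y',np.percentile(Q[k,1],[2,98]).round(4))
k=m&(Q[:,2]<-.012)
c,wh,a=cv2.minAreaRect((Q[k&(abs(Q[:,1])<.0075)][:,:2]*1000).astype(np.float32));print(c,wh,a)
E
```

```text
z-0.050 234 x -0.0096 0.0133 y [-0.0093 -0.0077]
z-0.045 88 x -0.0132 0.0135 y [-0.0097 -0.0018]
z-0.040 3112 x -0.0167 0.014 y [-0.008   0.0061]
z-0.035 311 x 0.0111 0.0142 y [-0.0103  0.0061]
z-0.030 282 x 0.011 0.0139 y [-0.0107  0.0065]
z-0.025 263 x 0.0111 0.014 y [-0.011   0.0068]
z-0.020 246 x 0.0109 0.0139 y [-0.0114  0.007 ]
z-0.015 228 x 0.0111 0.0138 y [-0.0119  0.0073]
z-0.010 218 x 0.011 0.0139 y [-0.0121  0.0076]
z-0.005 121 x 0.0108 0.0138 y [-0.0112  0.0065]
z-0.000 265 x 0.0111 0.0166 y [-0.0061  0.0052]
z0.005 95 x 0.0137 0.0168 y [-0.0061  0.0053]
z0.010 14 x 0.0154 0.0163 y [-0.0062  0.0046]
z0.035 7 x 0.0081 0.0086 y [-0.0023  0.0008]
(-1.0943708419799805, -0.5581064224243164) (30.752334594726562, 14.925762176513672) 2.4667270183563232
```

Emit:
{"api": "step_arm", "payload": {"targets": [[[0.16,-0.015,0.05,0,0],[0.32,-0.03,0.1,0,0],[0.323,-0.03,0.2,0,0],[0.323,-0.03,0.3,0,0],[0.323,-0.03,0.37,0,0],[0.323,-0.03,0.37,0,0],[0.323,-0.03,0.37,0,0]]]}}

```text
t: 7.2
eef_pos: [0.5172, 0.0193, 0.1453]
eef_rot: [-2.254, -2.187, 0.002]
contact_force: [-0.3, -1.0, -0.5]
width: 0.0113
grasp_force: 58.8
```

```bash
python3 - <<'E'
from h import *
plan([.5183,.0186,.097],88.3)
f=grab('wrist')
plan([.5183,.0186,.097],88.3)
cv2.imwrite('pics/w3.png',cv2.resize(f['frame'][180:340,220:420,::-1],(800,640))[:600])
px,P=cloud(f)
m=((P>[.46,-.06,.082])&(P<[.58,.0515,.089])).all(1)
c,wh,a=cv2.minAreaRect((P[m][:,:2]*1000).astype(np.float32));print(c,wh,a)
m=((P>[.50,-.01,.05])&(P<[.54,.045,.062])).all(1);print(m.sum(),P[m].min(0) if m.any() else '',P[m].max(0) if m.any() else '')
E
```

```text
t 7.2 pos [0.5172 0.0193 0.1453] yaw 88.28 tilt 0.1 d [-0.0036  0.0058  0.2413] turn -0.0001
t 7.25 pos [0.518  0.0194 0.1462] yaw 88.29 tilt 0.01 d [-0.0038  0.0016  0.2459] turn -0.0001
(518.355224609375, 21.43963623046875) (61.8010139465332, 60.24858093261719) 88.24372863769531
144 [0.51459295 0.01013765 0.05384902] [0.52121702 0.02068293 0.05677315]
```

View pics/w3.png

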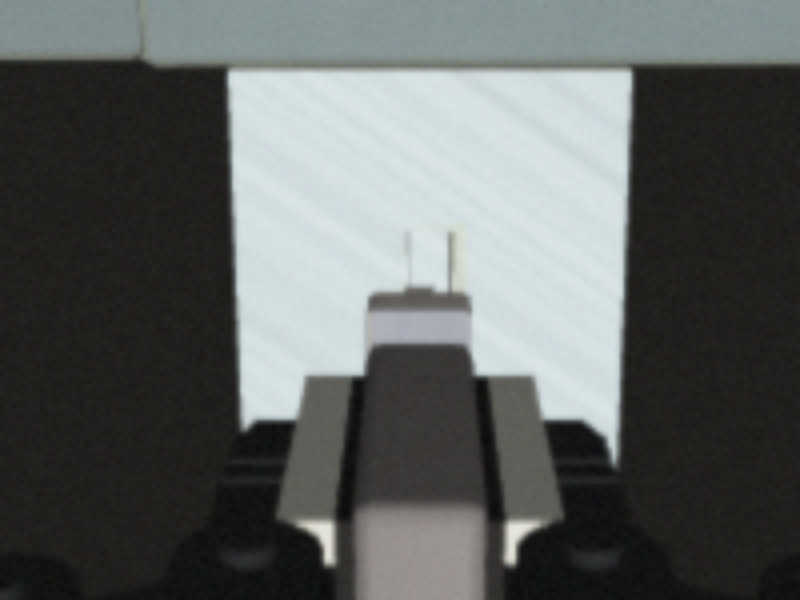

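The crop shows the blade tip at x≈420 and the slot spanning x≈408 to 452, so the key needs to go about 1 mm toward +x. I'll correct that and lower it slowly.

Emit:
{"api": "step_arm", "payload": {"targets": [[[-0.003,0.004,0.05,0,0],[-0.003,0.004,0.09,0,0],[-0.003,0.004,0.105,0,0],[-0.003,0.004,0.12,0,0],[-0.003,0.004,0.135,0,0],[-0.003,0.004,0.15,0,0],[-0.003,0.004,0.16,0,0],[-0.003,0.004,0.16,0,0]]]}}

```text
t: 7.92
eef_pos: [0.5179, 0.0196, 0.1135]
eef_rot: [-2.253, -2.189, 0.001]
contact_force: [0.3, -0.6, -0.4]
width: 0.0115
grasp_force: 58.8
```

Emit:
{"api": "step_arm", "payload": {"targets": [[[0,0,0.02,0,0],[0,0,0.04,0,0],[0,0,0.06,0,0],[0,0,0.07,0,0],[0,0,0.076,0,0],[0,0,0.082,0,0],[0,0,0.085,0,0],[0,0,0.085,0,0]]]}}

```text
t: 8.58
eef_pos: [0.5182, 0.0196, 0.097]
eef_rot: [2.253, 2.189, 0.0]
contact_force: [0.0, 0.1, -0.6]
width: 0.0116
grasp_force: 59.0
```

Emit:
{"api": "step_arm", "payload": {"targets": [[[0,0,0.004,0,0],[0,0,0.008,0,0],[0,0,0.008,0,0],[0,0,0.008,0,0]]]}}

```text
t: 8.92
eef_pos: [0.5184, 0.0195, 0.0969]
eef_rot: [2.252, 2.189, 0.001]
contact_force: [-3.7, 1.4, 11.6]
width: 0.0114
grasp_force: 60.8
```

Shoulders are seated: 11.6 N upward at the expected height. I'll release and go up.

Emit:
{"api": "step_arm", "payload": {"targets": [[[0,0,-0.006,0,0.6],[0,0,-0.006,0,0.6],[0,0,-0.006,0,0.6],[0,0,-0.006,0,0.6],[0,0,-0.006,0,0.6],[0,0,-0.05,0,0.6],[0,0,-0.2,0,0.6],[0,0,-0.4,0,0.6],[0,0,-0.6,0,0.6],[0,0,-0.6,0,0.6]]]}}

```text
t: 9.75
eef_pos: [0.5225, 0.0192, 0.2235]
eef_rot: [2.246, 2.183, 0.012]
contact_force: [1.2, -0.4, 0.6]
width: 0.0511
grasp_force: 0.0
```

```bash
python3 - <<'E'
from h import *
f=grab('wrist'); cv2.imwrite('pics/w4.png',f['frame'][:,:,::-1])
px,P=cloud(f)
def rect(name,lo,hi):
    m=((P>lo)&(P<hi)).all(1); Q=P[m]
    if m.sum()<10: print(name,'none');return
    c,wh,a=cv2.minAreaRect((Q[:,:2]*1000).astype(np.float32)); print(name,m.sum(),np.round(c,1),np.round(wh,1),round(a,2),'z',np.median(Q[:,2]).round(4))
rect('keytop',[.48,-.02,.125],[.55,.05,.145]); 
rect('handle',[.44,.1,.13],[.51,.25,.16])
plan([.475,.1685,.22],88.3)
E
```

```text
keytop 726 [517.7  18.2] [29.8 11.5] 88.27 z 0.1351
handle 1485 [473.9 144.5] [48.  10.7] 88.22 z 0.1419
t 9.8 pos [0.5213 0.0193 0.2203] yaw 88.37 tilt 0.52 d [ 0.7393 -0.2527 -0.0012] turn 0.0004
```

View pics/w4.png

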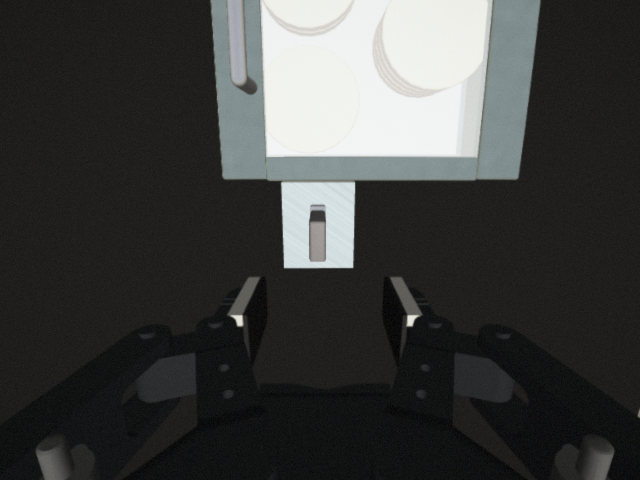

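The key is seated: its grip top is at z=0.135 m (pixel (317,235)), exactly as expected. The handle runs from about (238,80) up out of the picture. Now I'll go above it.

Emit:
{"api": "step_arm", "payload": {"targets": [[[0.2,-0.07,0,0,0.6],[0.4,-0.14,0,0,0.6],[0.6,-0.2,0,0,0.6],[0.74,-0.255,0,0,0.6],[0.74,-0.255,0,0,0.6],[0.74,-0.255,0,0,0.6]]]}}

```text
t: 10.3
eef_pos: [0.4702, 0.1701, 0.2147]
eef_rot: [-2.249, -2.193, 0.002]
contact_force: [0.6, -0.1, -0.1]
width: 0.0513
grasp_force: 0.0
```

```bash
python3 - <<'E'
from h import *
f=grab('wrist'); px,P=cloud(f)
m=((P>[.44,.1,.133])&(P<[.51,.26,.16])).all(1); Q=P[m]
print(cv2.minAreaRect((Q[:,:2]*1000).astype(np.float32)),np.median(Q,0))
plan([.4747,.1685,.118],88.3)
E
```

```text
((474.75225830078125, 170.61087036132812), (99.42997741699219, 9.589593887329102), 88.55525207519531) [0.4745055  0.17577238 0.14200985]
t 10.35 pos [0.4708 0.1691 0.2147] yaw 88.45 tilt 0.08 d [-0.002   0.02    0.4837] turn 0.0008
```

Emit:
{"api": "step_arm", "payload": {"targets": [[[0.006,0.02,0.1,0,0.6],[0.006,0.02,0.2,0,0.6],[0.006,0.02,0.3,0,0.6],[0.006,0.02,0.4,0,0.6],[0.006,0.02,0.46,0,0.6],[0.006,0.02,0.48,0,0.6],[0.006,0.02,0.48,0,0.6],[0.006,0.02,0.48,0,0.6]]]}}

```text
t: 11.02
eef_pos: [0.476, 0.1692, 0.1196]
eef_rot: [2.255, 2.188, -0.0]
contact_force: [0.6, 1.2, -0.3]
width: 0.0515
grasp_force: 0.0
```

```bash
python3 - <<'E'
from h import *
plan([.4747,.170,.118],88.3)
E
```

```text
t 11.0167 pos [0.476  0.1692 0.1196] yaw 88.27 tilt 0.01 d [ 0.0038 -0.0066  0.0078] turn -0.0001
```

Emit:
{"api": "step_arm", "payload": {"targets": [[[0,-0.005,0.006,0,0.6],[0,-0.005,0.006,0,0],[0,-0.005,0.006,0,0],[0,-0.005,0.006,0,0],[0,-0.005,0.006,0,0],[0,-0.005,0.006,0,0],[0,-0.005,0.006,0,0],[0,-0.005,0.006,0,0]]]}}

```text
t: 11.68
eef_pos: [0.4749, 0.1702, 0.1186]
eef_rot: [2.252, 2.189, 0.001]
contact_force: [-0.7, -0.4, 6.0]
width: 0.008
grasp_force: 58.7
```

Gripped. I'll break the seal slowly, following the arc.

Emit:
{"api": "step_arm", "payload": {"targets": [[[0,0,-0.002,0,0],[0,0.001,-0.004,0,0],[0,0.0015,-0.006,0,0],[0,0.002,-0.008,0,0],[0,0.0025,-0.01,0,0],[0,0.003,-0.012,0,0],[0,0.0035,-0.014,0,0],[0,0.004,-0.016,0,0],[0,0.0045,-0.018,0,0],[0,0.005,-0.02,0,0]]]}}

```text
t: 12.52
eef_pos: [0.4754, 0.1701, 0.1213]
eef_rot: [-2.253, -2.189, 0.0]
contact_force: [6.2, 1.8, -13.4]
width: 0.0078
grasp_force: 58.2
```

Emit:
{"api": "step_arm", "payload": {"targets": [[[0,0.0005,-0.002,0,0],[0,0.001,-0.004,0,0],[0,0.0015,-0.006,0,0],[0,0.002,-0.008,0,0],[0,0.0025,-0.01,0,0],[0,0.003,-0.012,0,0],[0,0.0035,-0.014,0,0],[0,0.004,-0.016,0,0],[0,0.0045,-0.018,0,0],[0,0.005,-0.02,0,0]]]}}

```text
t: 13.35
eef_pos: [0.4765, 0.1701, 0.1257]
eef_rot: [-2.253, -2.189, -0.0]
contact_force: [4.7, 0.4, -6.7]
width: 0.0077
grasp_force: 59.4
```

```bash
cat > lid.py <<'E'
from h import *
f=grab('top'); px,P=cloud(f)
def pl(z,x0,x1):
    m=(P[:,0]>x0)&(P[:,0]<x1)&(P[:,1]>.08)&(P[:,1]<.26)&(abs(P[:,2]-z)<.03); return P[m]
Q=pl(.12,.455,.467); print('front strip z',np.median(Q[:,2]),len(Q))
Q=pl(.105,.655,.672); print('rear strip z',np.median(Q[:,2]),len(Q))
Q=P[(P[:,0]>.44)&(P[:,0]<.69)&(((P[:,1]>.061)&(P[:,1]<.071))|((P[:,1]>.265)&(P[:,1]<.28)))&(P[:,2]>.08)&(P[:,2]<.16)]
k=np.polyfit(Q[:,0],Q[:,2],1); k=np.polyfit(*Q[abs(np.polyval(k,Q[:,0])-Q[:,2])<.004][:,[0,2]].T,1); print('lid angle',-np.arctan(k[0]),len(Q))
s=monitor.read_state();print(s['eef_pos'],s['contact_force'],s['width'],s['t'])
E
python3 lid.py
```

```text
front strip z 0.11037811328816238 144
rear strip z 0.10329622286398799 587
lid angle 0.03501353852102359 612
[0.4766591  0.17008363 0.12592102] [ 3.50093953  0.95206645 -5.92505313] 0.007836981264662132 13.4
```

The seal has broken: the lid is at 0.035 rad and the arm is carrying it. I'll carry on slowly.

Emit:
{"api": "step_arm", "payload": {"targets": [[[0,0.001,-0.004,0,0],[0,0.002,-0.008,0,0],[0,0.004,-0.014,0,0],[0,0.006,-0.02,0,0],[0,0.0075,-0.026,0,0],[0,0.009,-0.032,0,0],[0,0.011,-0.038,0,0],[0,0.013,-0.044,0,0],[0,0.015,-0.05,0,0],[0,0.015,-0.05,0,0]]]}}

```text
t: 14.23
eef_pos: [0.4798, 0.17, 0.1364]
eef_rot: [2.253, 2.189, 0.001]
contact_force: [5.6, 1.4, -5.1]
width: 0.0081
grasp_force: 59.4
```

Emit:
{"api": "step_arm", "payload": {"targets": [[[0,0.001,-0.004,0,0],[0,0.003,-0.01,0,0],[0,0.005,-0.016,0,0],[0,0.007,-0.022,0,0],[0,0.009,-0.028,0,0],[0,0.011,-0.034,0,0],[0,0.013,-0.04,0,0],[0,0.015,-0.043,0,0],[0,0.015,-0.043,0,0],[0,0.015,-0.043,0,0]]]}}

```text
t: 15.07
eef_pos: [0.4827, 0.1699, 0.1449]
eef_rot: [2.253, 2.189, 0.001]
contact_force: [5.6, 1.4, -4.5]
width: 0.0078
grasp_force: 58.8
```

```bash
python3 lid.py; python3 - <<'E'
from h import *
f=grab('scene'); cv2.imwrite('pics/s2.png',f['frame'][:,:,::-1])
E
```

```text
front strip z 0.13107364621869533 146
rear strip z 0.10453223187120542 562
lid angle 0.12507874681669326 579
[0.48267239 0.1698839  0.14488355] [ 4.33852719  0.8456233  -3.73038089] 0.0076135487770102785 15.1167
```

View pics/s2.png

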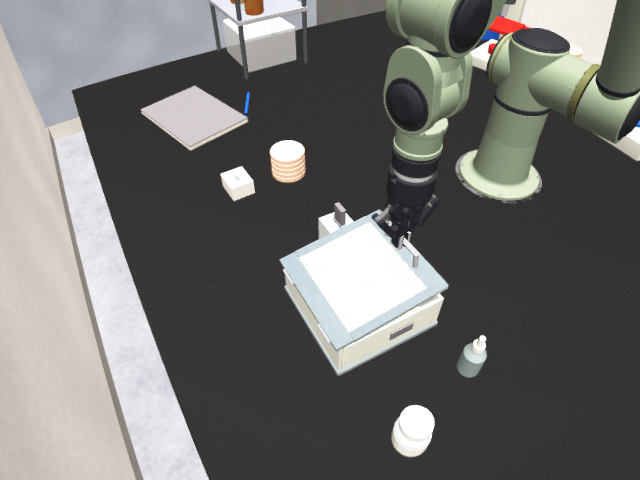

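The scene view shows the lid held ajar by the gripper at (405,240), the key in the vent block at (339,215), and the dishes, dropper and jar where they stood. Depth and arm position put the lid between 0.125 and 0.14 rad, about 30 mm at the front edge. I'll hand it in.

Emit:
{"api": "step_arm", "payload": {"targets": [[[0,0,-0.002,0,0],[0,0,-0.002,0,0],[0,0,-0.002,0,0],[0,0,-0.002,0,0]]]}}

```text
t: 15.5
eef_pos: [0.4828, 0.1699, 0.1452]
eef_rot: [2.253, 2.189, 0.001]
contact_force: [5.1, 2.3, -4.3]
width: 0.0079
grasp_force: 58.8
```

```bash
python3 -c "
from workcell import sign_off
print(sign_off())"
```

```text
the job is handed in; nothing more can be done
None
```

Job handed in at about 15.5 s: the vent key is seated in its slot, the lid was broken free gently and is held about 30 mm ajar (0.125–0.14 rad measured), and the dishes and bottles look untouched in the last picture.

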